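# Unhook the green strainer and stand it in the clamped pump housing

### The arm

A 6-joint arm with a two-finger parallel gripper is mounted at the origin on the work surface. World frame = base frame: x ahead of the robot, y to its left, z up, the work surface at z = 0. Lengths are in mm, angles in degrees, forces in N, time in s.
With the tool pointing down it reaches from about 350 to 850 mm from the base axis. Payload 8.1 kg.
Tool frame: the origin (TCP) lies midway between the tips of the shut fingers; the grasp point (between the pads) lies 19 mm behind it; z points along the fingers, y is the line along which they close (so a half turn about z gives the same grasp; the last joint's range is limited). The gripper opens to 85 mm and grips with 20 to 120 N. Pads are 22 mm wide; open, the fingers measure 114 mm over their backs; the gripper's body (76 mm by 85 mm) begins 54 mm behind the grasp point. The pads swing forward as they close: fully open they stand 13 mm farther back than shut.
Start: joints at [-81.44, 7.471, 85.268, -0, 87.261, -4.893], TCP at [139.609, -583.536, 197.392] pointing down, gripper open.
Joint ranges: [-169.43, 169.43], [-51.17, 129.36], [1.28, 143.12], [-76.62, 256.62], [0, 156.53], [-152.29, 152.29]. Speed limits (degrees/s): [136.94, 136.94, 159.86, 180, 180, 180].

### API

Orientations are given as [roll, pitch, yaw] about the fixed x, y, z axes, in that order (R = Rz(yaw) Ry(pitch) Rx(roll)).
In Python, from bench import r gives the robot as it stands. The module is installed in compiled form; this text tells all that it offers.
- The arm moves only by the tool jog_arm, never from a script. Its argument "rows" is a list of rows, each a list of 2 entries, a list of its own where there are three numbers: the shift along the tool's x, y, z in mm, then the turn, a rotation vector about the tool's x, y, z in rad. A call has 1 to 10 rows; each row is the pose to reach, as a shift and turn from the pose commanded when the call began, along the tool's axes at that moment; what a row does not reach only later rows make up. A row lasts 1/10 s, in which the tool goes at most 50 mm and 8.59 degrees, less where a joint would pass 70% of its speed; a pose out of reach is approached as far as the arm can. A call with a gripper value outside its range is refused whole. "grip" is the finger opening in mm, from 0 to 85.4, set as the call begins (left out, the last holds). The fingers move at their own pace and stop on an object; "force" is the grip in N (left out, the last holds). Time passes only in rows, so rows that repeat a pose let the fingers close. It gives the time, the measured TCP pose, the force, the opening and the grip force at its end, in the units of the state.
- r.sense(): the state, without advancing time (a new reading comes with each control period).
- r.snapshot(name): name is "side" or "top"; returns (picture, depth): 384x512x3 uint8, blue, green, red; 384x512 float32, mm along the optical axis (not along the pixel's ray), 0 where there is no reading.
- r.camera_params(name): a dict with "fx", "fy", "cx", "cy" (pixels), "pose" (4x4, takes a point from camera to world coordinates). Camera axes: x right, y down, z forward; pixel columns grow to the right and rows downward; lengths in mm; the calibration is good to about 2 mm. A picture is of the moment at which its call begins. camera_params takes no time and is no camera call.
- r.hand_in(): hands the job in; it is judged then, once.
The state is a dict: "time": time; "joint_pos": joint angles; "qd": joint speeds; "joint_efforts": joint torques, N m; "tool_pos": TCP position; "tcp_rot": TCP orientation; "ft_force": force on the tool from outside, world axes, zero at the start; "wrist_torque": the same for the moment, N m; "finger_gap": finger opening in mm; "grip_force": force on a finger pad.
Only numpy, scipy, OpenCV 4.12 (cv2) and the standard library are available. Lean on these libraries where they do the work, as an engineer would, in place of code of your own. Each camera call takes 0.05 s, during which the arm holds its last target. There are 200 camera calls.

### The job

Take the green-handled strainer off its sprung safety hook: push it straight back along the hook so that its own carrying bar presses the keeper open, then lift it straight up and off, letting the keeper spring shut. Lower it into the round mouth of the brass housing held in the black fixture and let go only once it stands upright on the housing's floor. Leave the red-handled strainer hanging where it is.

Things in the scene. Friction and masses are not known exactly. Their poses are not given: they have to be found in the camera images.
- green_strainer: Steel strainer, 0.3 kg, hung on a yellow twin hook. Origin: underside centre, 53 mm above table; z up, x straight back along the hook (roughly away from robot). Cylinder d 40 to 50 mm up; bar d 12, 104 long along y, at 62; green handle from 85 to 140, 22 thick (x), 26 wide (y): grip its 22 mm at about 110 up. Hook tips overhang the bar (4 mm play): push 24 mm back (15 to 40 works) before lifting.
- green_keeper (a joint): Blue keeper of that hook: two linked upright blades 2.5 mm behind the bar's ends, hinged below and sprung to the tips. Rad: 0 shut, grows as the bar pushes it back; about 0.37 at 15 mm, 0.6 at 24 mm, stop 0.9; takes 3 to 6 N; springs shut when the bar has risen past. The fixed hook's tops are 133 mm above the table: raise the strainer's underside over that before going sideways.
- housing: Cast brass pump housing fixed in a round black fixture (disc d 140 mm with three clamps); other loose brass housings have no fixture. Origin: on its vertical axis at table height; z up, side outlet along its -x. Round open mouth 78 mm across, rim 70 mm above the table; flat inner floor 25 mm above the table, at least 66 mm across.
- red_strainer: The same strainer with a red handle, hanging on a like hook of its own; same sizes, origin and axes. To be left alone.
There are look-alikes about, which are no part of the job. Leave any white look-alike of the part that bears green_keeper alone.

How it is judged:
By the outcome, as a careful person would: the job done as asked, in the order asked, and still so for the second after the job is handed in, with the robot touching nothing.
It also fails if it takes over 45 s, if anything falls off the work surface, if the arm or the gripper's body presses on something with over 40 N, if the wrist force passes 120 N, or if a joint passes its speed limit or range.

## Working session

There is one attempt and no reset: what is moved stays moved. The work goes in short steps, Python scripts to look and compute and a tool call to move; the robot and the scene stay as the last step left them, time stands still between calls to the robot, and variables do not carry over. Pictures are saved under pics/ and viewed, at most 10 in all, crops included, and the job is handed in when it is done.

Besides the shell and the picture viewer there is one more tool, called after "Request:" in YAML: its name, and indented under it one key for each argument. jog_arm: Moves the arm, as the interface text tells. Its arguments: {"type":"object","properties":{"rows":{"type":"array"},"grip":{"type":"number"},"force":{"type":"number"}},"required":["rows"]}

```bash
mkdir -p pics
cat > h.py <<'E'
from bench import r
import numpy as np, cv2
def snap(n):
    p,d=r.snapshot(n); np.savez(f'{n}.npz',p=p,d=d); return p,d
def world(n,u,v,z):
    c=r.camera_params(n); return (c['pose']@[ (u-c['cx'])/c['fx']*z,(v-c['cy'])/c['fy']*z,z,1])[:3]
def cloud(n):
    f=np.load(n+'.npz'); p,d=f['p'],f['d'].astype(float); c=r.camera_params(n)
    v,u=np.mgrid[:384,:512]
    P=np.stack([(u-c['cx'])/c['fx']*d,(v-c['cy'])/c['fy']*d,d,np.ones_like(d)],-1)@c['pose'].T
    P=P[...,:3]; P[d==0]=np.nan; return p,P
E
python3 - <<'E'
from h import *
for n in('side','top'):
    p,d=snap(n); cv2.imwrite(f'pics/{n}0.png',cv2.resize(p,(768,576),interpolation=cv2.INTER_CUBIC)); print(n,np.round(r.camera_params(n)['pose'],3))
print(r.sense())
E
```

```text
side [[ 9.86000e-01 -1.19000e-01  1.18000e-01  4.38522e+02]
 [-1.67000e-01 -7.36000e-01  6.56000e-01 -6.48900e+02]
 [ 9.00000e-03 -6.66000e-01 -7.46000e-01  6.97167e+02]
 [ 0.00000e+00  0.00000e+00  0.00000e+00  1.00000e+00]]
top [[ 2.200000e-02 -9.990000e-01  3.600000e-02  4.733260e+02]
 [-1.000000e+00 -2.200000e-02  1.500000e-02 -1.032630e+02]
 [-1.400000e-02 -3.600000e-02 -9.990000e-01  1.089493e+03]
 [ 0.000000e+00  0.000000e+00  0.000000e+00  1.000000e+00]]
{'time': 0.1, 'joint_pos': array([-8.14379740e+01,  7.51201183e+00,  8.53221148e+01,  1.18081528e-03,
        8.72618857e+01, -4.89323253e+00]), 'qd': array([ 0.01509116, -0.03966273, -0.14798322,  0.08906974, -0.12007001,
        0.08145628]), 'joint_efforts': array([-2.60297247e-04, -5.70950282e+01, -5.01943445e+01, -3.71423357e-04,
        7.99123227e-03,  2.37080934e-05]), 'tool_pos': array([ 139.55803835, -582.98293304,  196.44541369]), 'tcp_rot': array([-1.79904438e+02, -9.36484474e-03,  1.34551934e+01]), 'ft_force': array([-0.32299058,  0.23733899,  0.01778421]), 'wrist_torque': array([0.00237659, 0.02451567, 0.0075148 ]), 'grip_force': 0.0, 'finger_gap': 85.44170349747023}
```

View pics/side0.png

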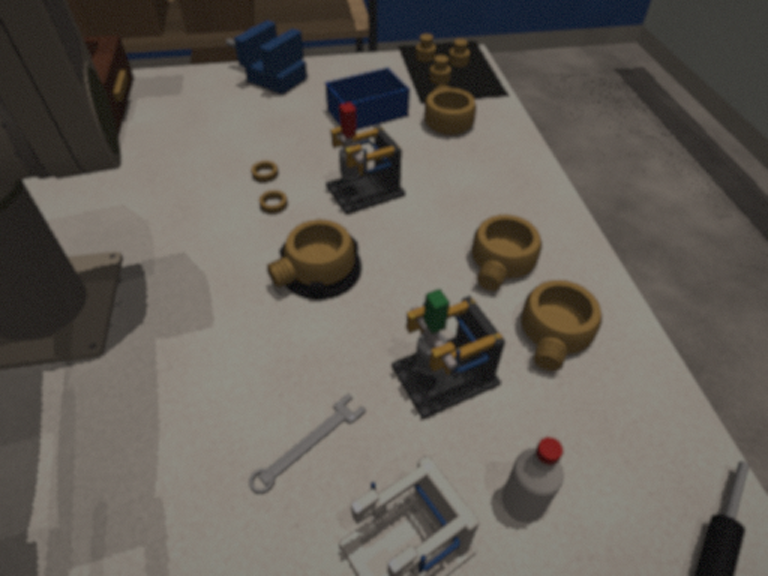

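View pics/top0.png

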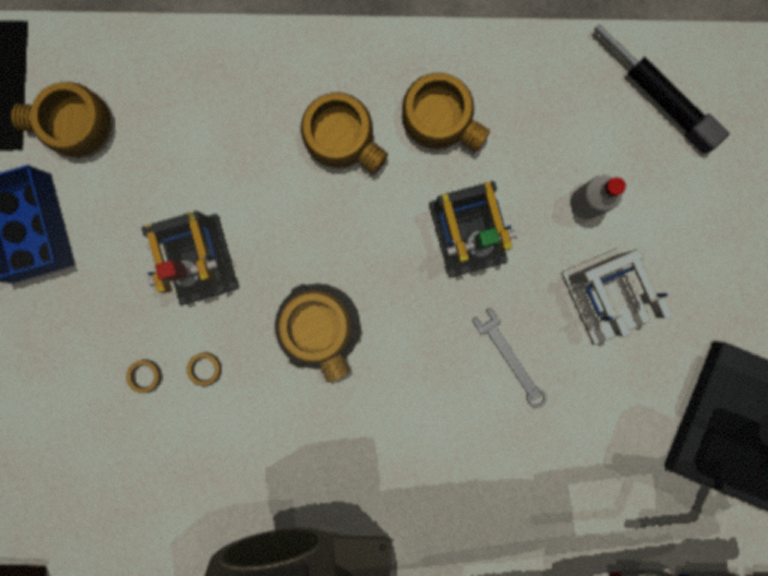

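The side view shows the green handle at (435,310) on its yellow hook and the red one at (348,120). The fixture housing is at (320,250), with loose housings at (505,245), (560,315) and (450,110), and the white hook at (415,530). In the top view the green handle is at (488,237), the fixture housing at (318,328), loose ones at (337,130), (438,110) and (70,118), and the red handle at (166,270). I choose the green handle and the housing with the black disc.

Run:
```python
from h import *
from scipy.optimize import least_squares
for n in('side','top'):
    p,P=cloud(n); hsv=cv2.cvtColor(p,cv2.COLOR_BGR2HSV)
    H,S,V=[hsv[...,i] for i in range(3)]
    X,Y,Z=P[...,0],P[...,1],P[...,2]
    m=(H>45)&(H<85)&(S>110)&(Z>120)
    q=P[m]; print(n,'green',m.sum(),np.median(q,0),q.min(0),q.max(0))
    top=q[q[:,2]>np.percentile(q[:,2],90)-6]; t=top[:,:2].astype(np.float32); print(' top',len(t),cv2.minAreaRect(t),np.median(top[:,2]))
    g=np.median(q,0)
    y=(H>15)&(H<32)&(S>120)&(Z>115)&(np.hypot(X-g[0]-30,Y-g[1])<90)
    k,lab=cv2.connectedComponents(y.astype(np.uint8))
    for i in range(1,k):
        a=P[lab==i]
        if len(a)>25: print(' yellow',len(a),cv2.minAreaRect(a[:,:2].astype(np.float32)),cv2.fitLine(a[:,:2].astype(np.float32),cv2.DIST_HUBER,0,.01,.01).ravel(),np.median(a[:,2]))
    px={'side':(320//1.5,250//1.5),'top':(318/1.5,328/1.5)}[n]
    c=P[int(px[1]),int(px[0])]; print(' floor',c)
    rim=P[(np.abs(Z-68)<6)&(np.hypot(X-c[0],Y-c[1])<65)&(H<32)&(S>90)]
    f=least_squares(lambda s:np.hypot(rim[:,0]-s[0],rim[:,1]-s[1])-s[2],[c[0],c[1],43],loss='soft_l1'); print(' rim',len(rim),f.x,cv2.minAreaRect(rim[:,:2].astype(np.float32)))
s=np.load('side.npz')['p'];t=np.load('top.npz')['p']
a=cv2.resize(s[180:290,250:350],(400,440),interpolation=cv2.INTER_CUBIC);b=cv2.resize(t[110:200,275:355],(391,440),interpolation=cv2.INTER_CUBIC)
cv2.imwrite('pics/crop1.png',np.hstack([a,b]))
```

```text
side green 257 [ 574.07530587 -245.29632365  182.92873907] [ 564.87437357 -250.9610156   146.93620267] [ 587.19011113 -224.74706205  193.09087957]
 top 115 ((575.8936767578125, -237.7544708251953), (18.372373580932617, 23.25708770751953), 17.38554573059082) 190.7664756858232
 yellow 86 ((558.4471435546875, -213.5764617919922), (31.663951873779297, 19.72567367553711), 77.06819915771484) [ 8.7902606e-01  4.7677374e-01  5.5818701e+02 -2.0994057e+02] 130.53576419882262
 yellow 116 ((581.3226318359375, -269.17559814453125), (29.780040740966797, 13.949027061462402), 21.818140029907227) [ 9.1285479e-01  4.0828440e-01  5.7881732e+02 -2.7171774e+02] 130.1945143135282
 floor [448.57710696  40.50629159  23.21586991]
 rim 304 [446.97350301  15.06536833  44.98782808] ((446.95098876953125, 17.14508056640625), (95.0358657836914, 96.52722930908203), 42.9464225769043)
top green 127 [ 575.56245667 -230.17344573  191.24568303] [ 195.49458249 -244.53533616  183.43947428] [588.08319777  54.33350285 343.86236352]
 top 120 ((383.333740234375, -103.69145202636719), (40.460289001464844, 489.2696533203125), 54.6541748046875) 191.3444745645591
 yellow 76 ((580.5017700195312, -263.92486572265625), (28.091144561767578, 11.647854804992676), 13.330453872680664) [ 9.8059714e-01  1.9603367e-01  5.8030347e+02 -2.6329294e+02] 130.68576693468185
 yellow 81 ((562.4741821289062, -201.91416931152344), (29.349096298217773, 12.324390411376953), 14.964750289916992) [ 9.7110170e-01  2.3866609e-01  5.6139972e+02 -2.0115961e+02] 131.40668540688512
 floor [443.63048101  16.12389312  23.07268416]
 rim 766 [446.48473729  19.06047444  47.6071384 ] ((446.9947204589844, 18.685909271240234), (106.90982055664062, 107.00557708740234), 1.2262452840805054)
```

View pics/crop1.png

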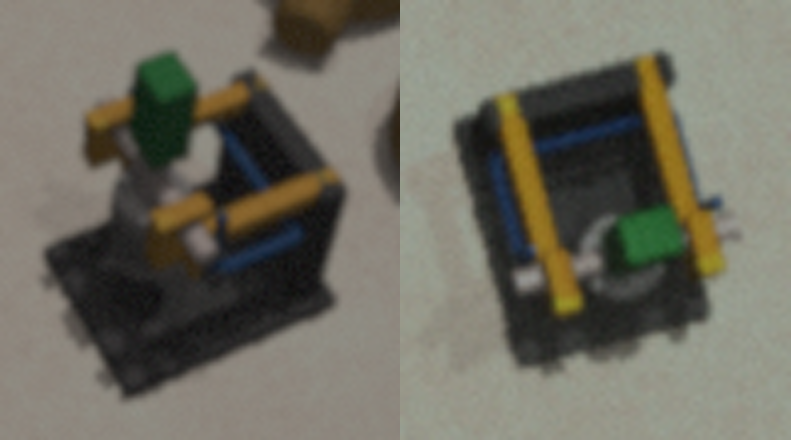

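The crop shows the green-handled strainer on its yellow twin hook with blue keeper blades behind the bar. I'll refine its centre and yaw by intersecting rays with known heights.

```bash
cat >> h.py <<'E'
def ray(n,u,v,z):
    c=r.camera_params(n); T=c['pose']; d=T[:3,:3]@[(u-c['cx'])/c['fx'],(v-c['cy'])/c['fy'],1]; return T[:3,3]+d*(z-T[2,3])/d[2]
E
python3 - <<'E'
from h import *
# crop -> full px
S=lambda x,y:(250+(x+.5)/4-.5,180+(y+.5)/4-.5)
T=lambda x,y:(275+(x-400+.5)/4.8875-.5,110+(y+.5)/4.889-.5)
def show(name,n,f,pts,z): print(name,[np.round(ray(n,*f(*q),z)[:2],1).tolist() for q in pts])
# handle top face: corners
show('Shandle','side',S,[(136,68),(176,52),(194,84),(150,100)],193)
show('Thandle','top',T,[(616,218),(677,206),(684,246),(626,264)],193)
show('Tarm L R','top',T,[(508,98),(568,308),(649,58),(712,272)],133)
show('Sarm L R','side',S,[(258,80),(104,117),(337,175),(180,210)],133)
show('Tbar ends','top',T,[(516,281),(740,228)],115)
for n in('side','top'):
    f=np.load(n+'.npz'); p,d=f['p'],f['d']; hsv=cv2.cvtColor(p,cv2.COLOR_BGR2HSV)
    u0,v0=(290,205) if n=='side' else (325,158)
    w=np.s_[v0-22:v0+22,u0-20:u0+20]; q=hsv[w]; m=(q[...,0]>45)&(q[...,0]<85)&(q[...,1]>100); v,u=np.nonzero(m); print(n,m.sum(),u.mean()+u0-20,v.mean()+v0-22)
    if n=='top': print(ray(n,u.mean()+305,v.mean()+136,193))
    u1,v1=(213,168) if n=='side' else (212,219)
    # rim ellipse: intersect strong brass colour pixels outline at z=70
    a=p[v1-45:v1+45,u1-50:u1+50]; cv2.imwrite(f'pics/h_{n}.png',a)
a=[cv2.resize(cv2.imread(f'pics/h_{n}.png'),(400,360),interpolation=cv2.INTER_CUBIC) for n in('side','top')]
cv2.imwrite('pics/crop2.png',np.hstack(a))
E
```

```text
Shandle [[563.8, -231.0], [583.8, -224.5], [587.3, -244.3], [565.9, -250.1]]
Thandle [[582.8, -217.1], [588.4, -242.4], [571.7, -245.5], [563.7, -221.6]]
Tarm L R [[642.8, -175.8], [549.7, -204.2], [661.9, -238.2], [567.0, -267.6]]
Sarm L R [[637.1, -198.7], [556.5, -209.5], [658.2, -261.5], [580.2, -269.2]]
Tbar ends [[562.9, -182.4], [589.0, -283.0]]
side 284 290.1443661971831 206.63028169014083
top 132 325.27272727272725 157.87121212121212
[ 575.59519639 -230.39697602  193.        ]
```

View pics/crop2.png

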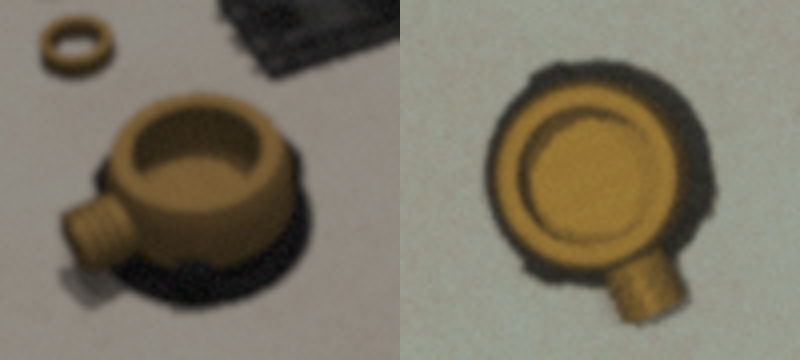

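Measured: strainer axis about (576, -233) with yaw about 14.5°, and housing axis about (446.7, 17). Moving above the handle.

Request:
jog_arm:
  rows:
    - [[506,-239,-43],[0,0,-1.589]]
    - [[506,-239,-43],[0,0,-1.589]]
    - [[506,-239,-43],[0,0,-1.589]]
    - [[506,-239,-43],[0,0,-1.589]]
    - [[506,-239,-43],[0,0,-1.589]]
    - [[506,-239,-43],[0,0,-1.589]]
    - [[506,-239,-43],[0,0,-1.589]]
    - [[506,-239,-43],[0,0,-1.589]]
    - [[506,-239,-43],[0,0,-1.589]]
    - [[506,-239,-43],[0,0,-1.589]]
  grip: 85
  force: 50

```text
time: 1.1
tool_pos: [529.6, -269.8, 235.5]
tcp_rot: [-180.0, -0.0, 99.8]
ft_force: [-0.5, -0.8, -0.6]
finger_gap: 84.8
grip_force: 0.0
```

Request:
jog_arm:
  rows:
    - [[0,0,0],[0,0,0]]
    - [[0,0,0],[0,0,0]]
    - [[0,0,0],[0,0,0]]

```text
time: 1.4
tool_pos: [527.7, -272.0, 235.1]
tcp_rot: [-179.9, -0.0, 99.3]
ft_force: [-0.9, -0.1, 1.3]
finger_gap: 84.8
grip_force: 0.0
```

Request:
jog_arm:
  rows:
    - [[31,54,0],[0,0,-0.091]]
    - [[31,54,0],[0,0,-0.091]]
    - [[31,54,0],[0,0,-0.091]]
    - [[31,54,0],[0,0,-0.091]]
    - [[31,54,0],[0,0,-0.091]]

```text
time: 1.9
tool_pos: [575.6, -233.5, 235.7]
tcp_rot: [-180.0, 0.0, 104.5]
ft_force: [-0.0, 0.0, -0.1]
finger_gap: 85.3
grip_force: 0.0
```

Run:
```python
from h import *
p,d=snap('side'); print(r.sense()['tool_pos'],r.sense()['tcp_rot'])
cv2.imwrite('pics/side1.png',cv2.resize(p[110:290,190:390],(800,720),interpolation=cv2.INTER_CUBIC)[:600])
```

```text
[ 575.75856702 -233.41607901  235.8069808 ] [-1.79984595e+02  1.35679747e-02  1.04485964e+02]
```

View pics/side1.png

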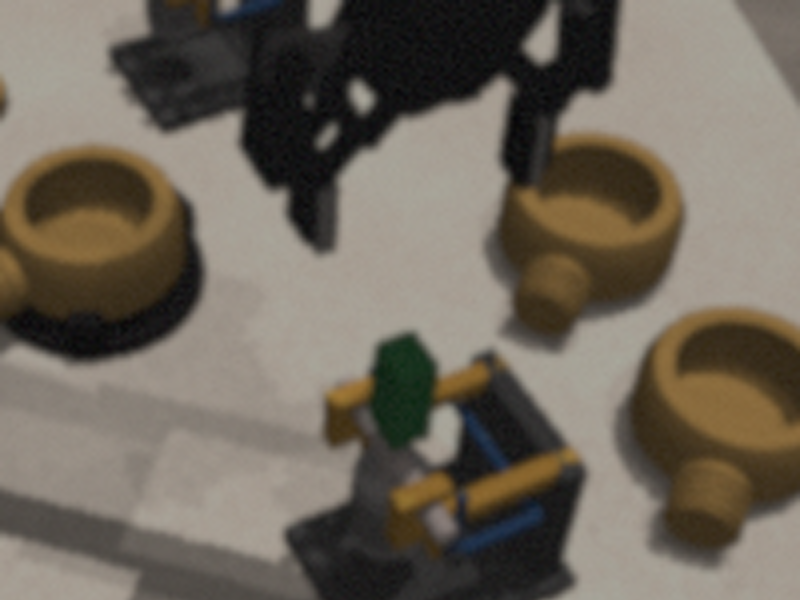

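The fingers straddle the handle, with tips at (318,245) and (530,185) and the handle at (403,390). A quick check of the side camera's bias against the known tips:

Run:
```python
from h import *
for z in(245,249): print([np.round(ray('side',190+x/4,110+y/4,z),1).tolist() for x,y in((318,248),(530,185))])
print(ray('top',208.5,217.6,70))
```

```text
[[539.0, -216.1, 245.0], [639.7, -192.5, 245.0]]
[[538.1, -219.9, 249.0], [637.9, -196.6, 249.0]]
[445.67728264  18.98887411  70.        ]
```

Run:
```python
from h import *
p,P=cloud('side')
m=(P[...,2]>225)&(P[...,2]<300)&(p.max(2)<90)
for a,b in((520,590),(590,680)):
    q=P[m&(P[...,0]>a)&(P[...,0]<b)&(P[...,2]<262)]; print(len(q),q.min(0),np.median(q,0),q.max(0))
    for z in range(225,300,8):
        s=P[m&(P[...,0]>a)&(P[...,0]<b)&(abs(P[...,2]-z-4)<4)]
        if len(s): print(z,len(s),np.round(s.min(0)),np.round(s.max(0)))
```

```text
Traceback (most recent call last):
ValueError: zero-size array to reduction operation minimum which has no identity
```

Run:
```python
from h import *
p,P=cloud('side')
for x,y in((300,190),(310,215),(325,205),(318,235),(515,130),(520,160),(540,150),(530,175)):
    print(x,y,P[int(110+y/4),int(190+x/4)],p[int(110+y/4),int(190+x/4)])
```

```text
300 190 [ 521.66462188 -256.49790623  320.14554951] [19 15 20]
310 215 [ 525.46828689 -254.72416692  305.51950823] [18 19 18]
325 205 [ 530.71021293 -258.08931822  312.10343786] [51 54 55]
318 235 [ 528.82761363 -255.24027173  294.83066581] [35 36 38]
515 130 [ 614.69087943 -221.38186514  306.50174199] [14 12 12]
520 160 [ 617.42527817 -228.74048433  295.54358135] [15 16 17]
540 150 [ 622.88201995 -233.38505621  305.29224808] [52 54 54]
530 175 [ 619.46073091 -234.11680497  293.61321399] [31 33 35]
```

Run:
```python
from h import *
p,P=cloud('side')
print(r.sense()['joint_pos'],r.sense()['time'])
for x in(312,330,524,545):
    for y in range(140,270,12): print(x,y,np.round(P[int(110+y/4),int(190+x/4)]),p[int(110+y/4),int(190+x/4)].max())
for x,y in((380,60),(450,60),(500,40),(400,20)): print(x,y,np.round(P[int(110+y/4),int(190+x/4)]))
```

```text
[-2.67820112e+01  1.00424552e+01  7.84519091e+01 -2.03660331e-02
  9.15082653e+01 -4.12685094e+01] 1.95
312 140 [ 529. -242.  330.] 49
312 152 [ 527. -251.  332.] 21
312 164 [ 525. -258.  333.] 22
312 176 [ 525. -261.  330.] 15
312 188 [ 526. -260.  322.] 23
312 200 [ 527. -255.  311.] 25
312 212 [ 527. -256.  307.] 25
312 224 [ 527. -254.  298.] 30
312 236 [ 527. -255.  293.] 31
312 248 [ 528. -251.  282.] 105
312 260 [588.  10.  -2.] 164
330 140 [ 532. -253.  339.] 93
330 152 [ 531. -258.  338.] 21
330 164 [ 531. -258.  332.] 21
330 176 [ 531. -260.  328.] 23
330 188 [ 532. -256.  318.] 48
330 200 [ 532. -257.  313.] 56
330 212 [ 532. -258.  308.] 57
330 224 [ 533. -258.  301.] 58
330 236 [ 533. -257.  293.] 61
330 248 [ 534. -256.  286.] 95
330 260 [598.   8.  -1.] 166
524 140 [ 617. -230.  308.] 17
524 152 [ 618. -231.  301.] 16
524 164 [ 618. -231.  295.] 17
524 176 [ 618. -234.  292.] 24
524 188 [ 619. -235.  286.] 93
524 200 [716. -15.  56.] 131
524 212 [713. -24.  55.] 90
524 224 [713. -29.  49.] 70
524 236 [713. -32.  42.] 62
524 248 [713. -37.  36.] 57
524 260 [713. -39.  28.] 62
545 140 [ 624. -234.  310.] 46
545 152 [ 625. -234.  303.] 40
545 164 [ 628. -229.  292.] 42
545 176 [747.  32.  29.] 56
545 188 [750.  33.  17.] 62
545 200 [747.  24.  15.] 120
545 212 [725. -29.  58.] 138
545 224 [721. -39.  59.] 116
545 236 [721. -43.  52.] 74
545 248 [721. -48.  46.] 70
545 260 [719. -56.  44.] 100
380 60 [ 549. -254.  374.]
450 60 [ 576. -245.  364.]
500 40 [ 593. -250.  375.]
400 20 [ 552. -263.  397.]
```

The side depth puts the open fingertips well above where I expected. I'll descend partway and check them directly against the handle.

Request:
jog_arm:
  rows:
    - [[0,0,30],[0,0,0]]
    - [[0,0,60],[0,0,0]]
    - [[0,0,60],[0,0,0]]
    - [[0,0,60],[0,0,0]]

```text
time: 2.35
tool_pos: [575.8, -232.5, 175.7]
tcp_rot: [-179.9, -0.1, 104.6]
ft_force: [-0.2, -0.6, 0.4]
finger_gap: 84.6
grip_force: 0.0
```

Run:
```python
from h import *
p,d=snap('side'); print(r.sense()['tool_pos'])
cv2.imwrite('pics/side2.png',cv2.resize(p[140:270,240:370],(600,600),interpolation=cv2.INTER_CUBIC))
```

```text
[ 576.87589556 -232.9111129   177.28129655]
```

View pics/side2.png

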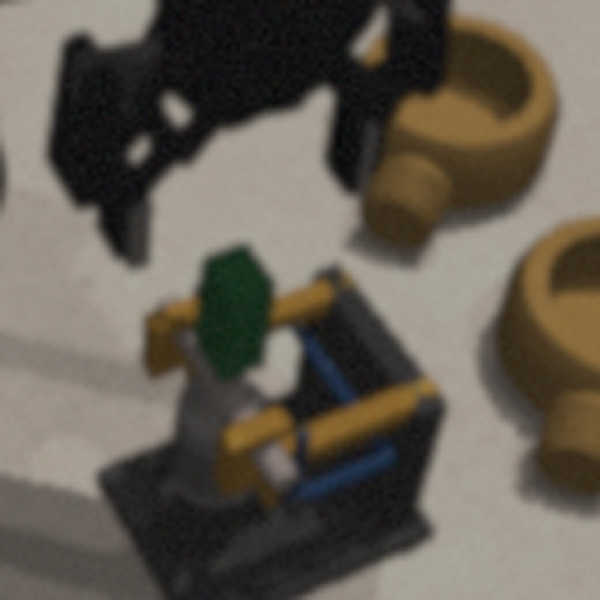

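Tips at (135,262) and (355,190) are still above the handle top (237,250), so the real fingertips sit higher than the stated geometry suggests. Going lower in steps, measuring against the handle.

Request:
jog_arm:
  rows:
    - [[0,0,33],[0,0,0]]
    - [[0,0,33],[0,0,0]]
    - [[0,0,33],[0,0,0]]

```text
time: 2.7
tool_pos: [576.7, -232.4, 143.9]
tcp_rot: [180.0, 0.0, 104.6]
ft_force: [-0.4, 0.0, 0.4]
finger_gap: 85.0
grip_force: 0.0
```

Run:
```python
from h import *
p,P=cloud('side')
for x,y in((110,240),(135,250),(350,175),(365,165),(237,252)): print('176:',np.round(P[int(140+y/4.615),int(240+x/4.615)]))
p,d=snap('side'); print(r.sense()['tool_pos'],r.sense()['ft_force'])
cv2.imwrite('pics/side3.png',cv2.resize(p[140:270,240:370],(600,600),interpolation=cv2.INTER_CUBIC))
```

```text
176: [ 522. -249.  233.]
176: [ 531. -256.  235.]
176: [ 618. -228.  232.]
176: [ 622. -232.  241.]
176: [ 578. -227.  192.]
[ 577.39612294 -232.61261578  144.77970096] [ 0.36571607 -0.3711819   0.45171299]
```

View pics/side3.png

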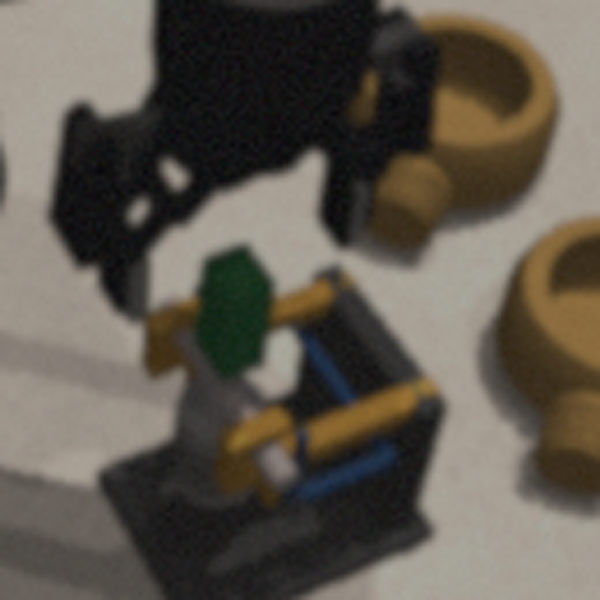

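Request:
jog_arm:
  rows:
    - [[0,0,12],[0,0,0]]
    - [[0,0,22],[0,0,0]]
    - [[0,0,27],[0,0,0]]
    - [[0,0,27],[0,0,0]]

```text
time: 3.15
tool_pos: [575.7, -231.7, 114.0]
tcp_rot: [-179.9, -0.1, 104.6]
ft_force: [0.3, 0.3, 0.3]
finger_gap: 85.0
grip_force: 0.0
```

Run:
```python
from h import *
p,P=cloud('side')
for y in range(270,330,8): print('145:',y,np.round(P[int(140+y/4.615),int(240+130/4.615)]),np.round(P[int(140+(y-75)/4.615),int(240+350/4.615)]))
p,d=snap('side'); print(r.sense()['tool_pos'],r.sense()['ft_force'])
p,P=cloud('side')
for y in range(300,400,8): print('118:',y,np.round(P[int(140+y/4.615),int(240+130/4.615)]),np.round(P[int(140+(y-75)/4.615),int(240+350/4.615)]))
```

```text
145: 270 [ 530. -254.  223.] [ 619. -229.  220.]
145: 278 [ 530. -254.  217.] [ 619. -230.  219.]
145: 286 [ 530. -253.  213.] [ 619. -232.  215.]
145: 294 [ 530. -254.  209.] [ 620. -232.  210.]
145: 302 [ 531. -253.  203.] [ 620. -232.  205.]
145: 310 [ 531. -254.  198.] [ 620. -233.  203.]
145: 318 [ 531. -255.  196.] [ 621. -233.  197.]
145: 326 [ 531. -255.  192.] [692. -74.  -2.]
[ 576.15076467 -231.93270174  114.84383025] [-0.53761817 -0.01703882  0.03241597]
118: 300 [ 530. -258.  209.] [ 619. -235.  210.]
118: 308 [ 530. -258.  206.] [ 619. -235.  205.]
118: 316 [ 530. -258.  200.] [ 621. -233.  197.]
118: 324 [ 530. -257.  193.] [ 621. -233.  195.]
118: 332 [ 531. -256.  189.] [ 622. -233.  189.]
118: 340 [ 531. -256.  183.] [ 623. -233.  183.]
118: 348 [ 531. -256.  177.] [ 623. -233.  178.]
118: 356 [ 531. -256.  173.] [ 624. -233.  175.]
118: 364 [ 531. -256.  169.] [ 625. -232.  167.]
118: 372 [ 532. -255.  162.] [ 645. -189.  106.]
118: 380 [ 559. -139.   -4.] [ 643. -195.  108.]
118: 388 [ 558. -145.   -3.] [ 643. -197.  106.]
118: 396 [ 558. -149.   -2.] [ 641. -202.  107.]
```

Tips are now at about z=160 beside the handle. Down 5 mm more, then close.

Request:
jog_arm:
  rows:
    - [[0,0,5],[0,0,0]]
    - [[0,0,5],[0,0,0]]

```text
time: 3.4
tool_pos: [576.5, -232.1, 110.2]
tcp_rot: [-180.0, -0.0, 104.6]
ft_force: [-0.6, -0.6, -0.6]
finger_gap: 85.2
grip_force: 0.0
```

Request:
jog_arm:
  rows:
    - [[0,0,0],[0,0,0]]
    - [[0,0,0],[0,0,0]]
    - [[0,0,0],[0,0,0]]
    - [[0,0,0],[0,0,0]]
    - [[0,0,0],[0,0,0]]
    - [[0,0,0],[0,0,0]]
    - [[0,0,0],[0,0,0]]
    - [[0,0,0],[0,0,0]]
    - [[0,0,0],[0,0,0]]
    - [[0,0,0],[0,0,0]]
  grip: 10
  force: 60

```text
time: 4.4
tool_pos: [577.0, -232.3, 111.0]
tcp_rot: [180.0, 0.0, 104.6]
ft_force: [1.6, 0.3, 2.8]
finger_gap: 21.4
grip_force: 58.9
```

Run:
```python
from h import *
p,d=snap('side'); print({k:np.round(v,2) for k,v in r.sense().items() if k in('tool_pos','tcp_rot','ft_force','wrist_torque','finger_gap','grip_force')})
cv2.imwrite('pics/side4.png',cv2.resize(p[140:270,240:370],(600,600),interpolation=cv2.INTER_CUBIC))
```

```text
{'tool_pos': array([ 577.05, -232.29,  111.05]), 'tcp_rot': array([1.7996e+02, 3.0000e-02, 1.0461e+02]), 'ft_force': array([2.92, 0.58, 3.53]), 'wrist_torque': array([-0.02, -0.35, -0.02]), 'grip_force': np.float64(58.88), 'finger_gap': np.float64(20.99)}
```

View pics/side4.png

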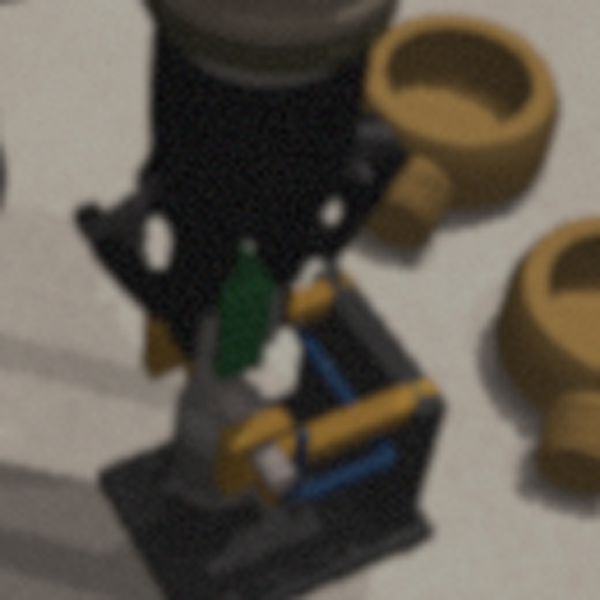

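Gripped: the gap is 21 mm on the 22 mm handle, with the pads around the middle. Now push back 25 mm along the hook (tool +y).

Request:
jog_arm:
  rows:
    - [[0,4,0],[0,0,0]]
    - [[0,8,0],[0,0,0]]
    - [[0,12,0],[0,0,0]]
    - [[0,16,0],[0,0,0]]
    - [[0,20,0],[0,0,0]]
    - [[0,23,0],[0,0,0]]
    - [[0,25,0],[0,0,0]]
    - [[0,25,0],[0,0,0]]
    - [[0,25,0],[0,0,0]]

```text
time: 5.35
tool_pos: [598.7, -226.9, 111.0]
tcp_rot: [-179.7, -0.0, 104.6]
ft_force: [-9.3, -2.3, 10.1]
finger_gap: 21.5
grip_force: 60.8
```

Run:
```python
from h import *
p,d=snap('side'); print({k:np.round(v,2) for k,v in r.sense().items() if k in('tool_pos','tcp_rot','ft_force','wrist_torque','finger_gap','grip_force')})
cv2.imwrite('pics/side5.png',cv2.resize(p[140:270,240:370],(600,600),interpolation=cv2.INTER_CUBIC))
```

```text
{'tool_pos': array([ 598.7 , -226.94,  110.97]), 'tcp_rot': array([-179.74,   -0.  ,  104.58]), 'ft_force': array([-9.51, -2.98, 10.08]), 'wrist_torque': array([-0.45,  2.07,  0.21]), 'grip_force': np.float64(60.76), 'finger_gap': np.float64(21.54)}
```

View pics/side5.png

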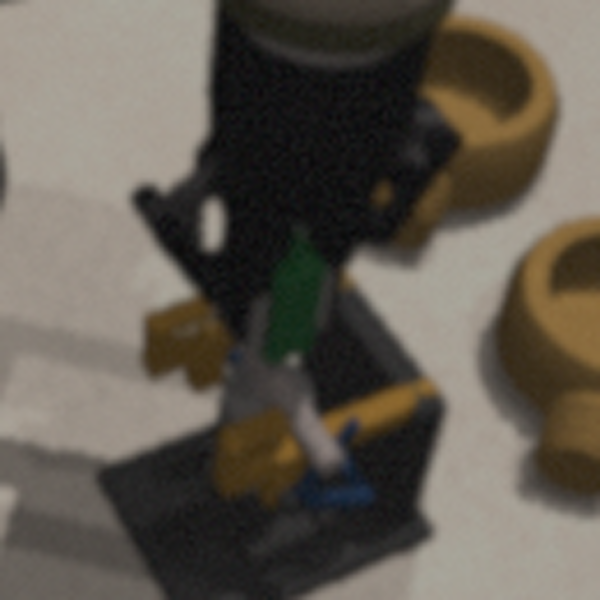

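The bar (320,450) is well behind the tips and the keeper (345,480) is swung back. Lifting straight up 100 mm.

Request:
jog_arm:
  rows:
    - [[0,0,-8],[0,0,0]]
    - [[0,0,-18],[0,0,0]]
    - [[0,0,-30],[0,0,0]]
    - [[0,0,-45],[0,0,0]]
    - [[0,0,-60],[0,0,0]]
    - [[0,0,-75],[0,0,0]]
    - [[0,0,-90],[0,0,0]]
    - [[0,0,-100],[0,0,0]]
    - [[0,0,-100],[0,0,0]]
    - [[0,0,-100],[0,0,0]]

```text
time: 6.4
tool_pos: [600.9, -225.9, 210.6]
tcp_rot: [180.0, 0.0, 104.6]
ft_force: [-0.6, 0.7, -2.7]
finger_gap: 21.1
grip_force: 58.9
```

Run:
```python
from h import *
p,d=snap('side'); print({k:np.round(v,2) for k,v in r.sense().items() if k in('tool_pos','tcp_rot','ft_force','wrist_torque','finger_gap','grip_force')})
cv2.imwrite('pics/side6.png',cv2.resize(p[100:270,220:390],(600,600),interpolation=cv2.INTER_CUBIC))
```

```text
{'tool_pos': array([ 600.5 , -225.69,  209.79]), 'tcp_rot': array([-1.7994e+02, -5.0000e-02,  1.0461e+02]), 'ft_force': array([-1.28, -0.51, -2.5 ]), 'wrist_torque': array([ 0.02, -0.04, -0.05]), 'grip_force': np.float64(58.9), 'finger_gap': np.float64(21.06)}
```

View pics/side6.png

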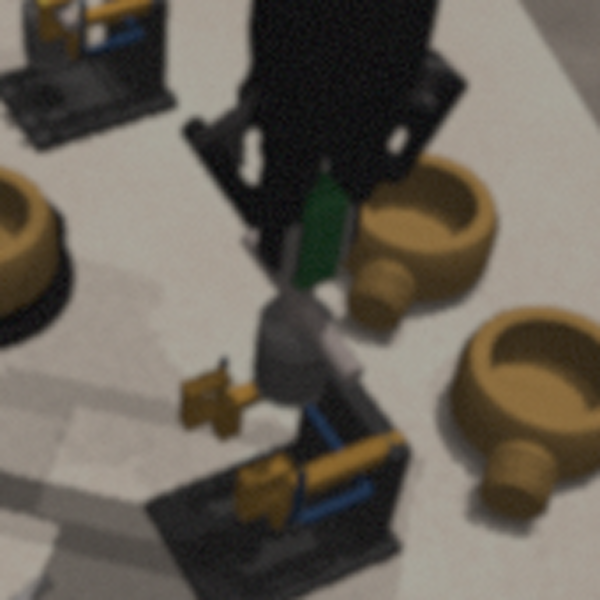

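The strainer is off the hook and hangs upright, and the keeper is back between the tips (blade at about (290,510)). Moving over the fixture housing.

Request:
jog_arm:
  rows:
    - [[15,-5,0],[0,0,0]]
    - [[45,-14,0],[0,0,0]]
    - [[82,-26,0],[0,0,0]]
    - [[120,-38,0],[0,0,0]]
    - [[158,-51,0],[0,0,0]]
    - [[195,-62,0],[0,0,0]]
    - [[230,-74,0],[0,0,0]]
    - [[256,-82,0],[0,0,0]]
    - [[270,-86,0],[0,0,0]]
    - [[274,-88,0],[0,0,0]]

```text
time: 7.45
tool_pos: [445.9, 18.0, 210.2]
tcp_rot: [-180.0, -0.0, 104.7]
ft_force: [0.6, -0.2, -3.0]
finger_gap: 21.4
grip_force: 59.2
```

Request:
jog_arm:
  rows:
    - [[0,0,0],[0,0,0]]
    - [[0,0,0],[0,0,0]]
    - [[0,0,0],[0,0,0]]

```text
time: 7.75
tool_pos: [447.1, 16.2, 210.6]
tcp_rot: [-180.0, 0.0, 104.5]
ft_force: [-0.5, 0.2, -1.7]
finger_gap: 21.5
grip_force: 59.2
```

Run:
```python
from h import *
p,d=snap('side'); s=r.sense(); print(s['time'],s['tool_pos'],s['tcp_rot'])
p,P=cloud('side'); X,Y,Z=np.moveaxis(P,-1,0); near=np.hypot(X-447,Y-17)<75
hsv=cv2.cvtColor(p,cv2.COLOR_BGR2HSV)
for z in range(130,270,8):
    q=P[near&(Z>=z)&(Z<z+8)]
    if len(q): print(z,len(q),np.round(q.min(0)),np.round(q.max(0)))
# cylinder axis: fit r=20 circle to strainer body points
from scipy.optimize import least_squares
q=P[near&(Z>158)&(Z<196)&(np.hypot(X-447,Y-17)<35)]
f=least_squares(lambda c:np.hypot(q[:,0]-c[0],q[:,1]-c[1])-20,[447,17],loss='soft_l1'); print('cyl',len(q),f.x,np.abs(f.fun).mean())
rim=P[near&(abs(Z-68)<5)&(hsv[...,0]<32)&(hsv[...,1]>90)]; print('rim',len(rim),rim.min(0),rim.max(0))
```

```text
7.8 [446.94411045  16.25765427 210.50555891] [-1.79973756e+02  2.06073412e-03  1.04541379e+02]
146 14 [435.  -6. 150.] [464.   5. 154.]
154 43 [429.  -8. 154.] [465.   6. 162.]
162 50 [428.  -9. 162.] [466.   9. 170.]
170 50 [428.  -9. 170.] [466.   7. 178.]
178 43 [427.  -9. 178.] [467.  16. 186.]
186 37 [428.  -9. 186.] [465.   7. 194.]
194 114 [427.  -9. 194.] [466.  28. 202.]
202 13 [432. -39. 202.] [464.  26. 210.]
210 91 [433. -41. 210.] [465.  44. 218.]
218 48 [437. -35. 218.] [461.  32. 226.]
226 15 [441.   4. 227.] [453.  10. 233.]
234 19 [437.  -4. 236.] [458.   6. 241.]
242 52 [430.  -3. 242.] [465.  10. 250.]
250 83 [421.  -3. 250.] [470.  14. 258.]
258 78 [421.  -4. 258.] [471.  14. 266.]
266 85 [421.  -3. 266.] [471.  16. 274.]
cyl 210 [447.29664196  12.73957175] 0.8000429655979269
rim 488 [393.40431013 -40.8117686   63.0121191 ] [499.07540874  63.78923406  70.82612676]
```

The strainer axis is at (447, 12.7) and the rim centre about (447, 15–17) in the same camera, so I shift 3 mm. The underside is about 153 mm up. Lowering 118 mm, then by feel.

Request:
jog_arm:
  rows:
    - [[3,1,10],[0,0,0]]
    - [[3,1,28],[0,0,0]]
    - [[3,1,46],[0,0,0]]
    - [[3,1,64],[0,0,0]]
    - [[3,1,80],[0,0,0]]
    - [[3,1,94],[0,0,0]]
    - [[3,1,106],[0,0,0]]
    - [[3,1,114],[0,0,0]]
    - [[3,1,118],[0,0,0]]
    - [[3,1,118],[0,0,0]]

```text
time: 8.8
tool_pos: [446.7, 20.2, 92.4]
tcp_rot: [-180.0, -0.0, 104.6]
ft_force: [-0.3, 0.3, -2.5]
finger_gap: 21.1
grip_force: 59.2
```

Request:
jog_arm:
  rows:
    - [[0,0,2],[0,0,0]]
    - [[0,0,4],[0,0,0]]
    - [[0,0,6],[0,0,0]]
    - [[0,0,8],[0,0,0]]
    - [[0,0,8],[0,0,0]]
    - [[0,0,8],[0,0,0]]

```text
time: 9.4
tool_pos: [446.8, 20.2, 84.7]
tcp_rot: [-180.0, -0.0, 104.6]
ft_force: [0.4, 0.5, -3.0]
finger_gap: 21.6
grip_force: 59.3
```

Not yet touching; continuing in 1 mm steps.

Request:
jog_arm:
  rows:
    - [[0,0,1],[0,0,0]]
    - [[0,0,2],[0,0,0]]
    - [[0,0,2],[0,0,0]]

```text
time: 9.7
tool_pos: [447.1, 20.3, 83.2]
tcp_rot: [180.0, 0.0, 104.6]
ft_force: [-1.0, -0.2, 1.7]
finger_gap: 21.4
grip_force: 59.6
```

Request:
jog_arm:
  rows:
    - [[0,0,1],[0,0,0]]
    - [[0,0,1],[0,0,0]]
    - [[0,0,1],[0,0,0]]

```text
time: 10.0
tool_pos: [447.6, 20.2, 83.0]
tcp_rot: [179.9, 0.0, 104.6]
ft_force: [-2.4, -0.1, 8.1]
finger_gap: 21.2
grip_force: 59.6
```

The floor is reached (force +8 N, TCP stopped at 83, as expected). Release, then rise.

Request:
jog_arm:
  rows:
    - [[0,0,0],[0,0,0]]
    - [[0,0,0],[0,0,0]]
    - [[0,0,0],[0,0,0]]
    - [[0,0,0],[0,0,0]]
    - [[0,0,0],[0,0,0]]
    - [[0,0,0],[0,0,0]]
    - [[0,0,0],[0,0,0]]
    - [[0,0,0],[0,0,0]]
  grip: 85

```text
time: 10.8
tool_pos: [446.8, 20.2, 81.7]
tcp_rot: [180.0, -0.0, 104.6]
ft_force: [-0.6, -1.0, 0.8]
finger_gap: 85.0
grip_force: 0.0
```

Request:
jog_arm:
  rows:
    - [[0,0,-8],[0,0,0]]
    - [[0,0,-20],[0,0,0]]
    - [[0,0,-40],[0,0,0]]
    - [[0,0,-65],[0,0,0]]
    - [[0,0,-90],[0,0,0]]
    - [[0,0,-120],[0,0,0]]
    - [[0,0,-150],[0,0,0]]
    - [[0,0,-170],[0,0,0]]
    - [[0,0,-170],[0,0,0]]
    - [[0,0,-170],[0,0,0]]

```text
time: 11.8
tool_pos: [447.2, 20.2, 252.6]
tcp_rot: [179.9, 0.0, 104.6]
ft_force: [0.3, -0.1, 0.2]
finger_gap: 85.0
grip_force: 0.0
```

Run:
```python
from h import *
snap('side'); s=r.sense(); print(s['time'],s['tool_pos'],s['ft_force'])
p,P=cloud('side'); hsv=cv2.cvtColor(p,cv2.COLOR_BGR2HSV); H,S=hsv[...,0],hsv[...,1]; X,Y,Z=np.moveaxis(P,-1,0)
g=(H>45)&(H<85)&(S>100)&(np.hypot(X-447,Y-17)<60)
q=P[g]; print('handle',len(q))
for z in range(105,175,8):
    a=q[(q[:,2]>=z)&(q[:,2]<z+8)]
    if len(a): print(z,len(a),np.round(a.min(0)),np.round(a.max(0)),np.round(a.mean(0)))
rd=((H<8)|(H>172))&(S>130)&(Z>120)&(Y>100); print('red',rd.sum(),np.median(P[rd],0))
b=(H>100)&(H<125)&(S>110)&(abs(X-600)<70)&(abs(Y+230)<70)&(Z>40); a=P[b]; print('blue',len(a),a.min(0),np.median(a,0),a.max(0))
```

```text
11.85 [446.61306751  20.23457767 251.44279401] [ 0.18391284  0.2307309  -1.00493134]
handle 147
113 11 [445.   3. 115.] [455.   6. 121.] [450.   4. 118.]
121 18 [440.   1. 121.] [455.   5. 129.] [448.   3. 125.]
129 19 [440.   1. 129.] [454.   6. 137.] [447.   4. 133.]
137 17 [441.   1. 137.] [455.   7. 145.] [448.   4. 141.]
145 22 [440.   1. 145.] [455.   6. 152.] [448.   3. 149.]
153 18 [440.   1. 154.] [456.   7. 160.] [447.   3. 157.]
161 40 [439.   0. 161.] [454.  24. 165.] [446.  11. 163.]
red 185 [522.2490525  194.096557   173.65812213]
blue 147 [ 597.9242135  -277.07303081   42.43496269] [ 634.06630611 -255.31097167   81.61479797] [ 654.42057252 -180.9022662   107.58448613]
```

The handle stands vertical with its top at about 165 (= 25 + 140), centred in the mouth. The red strainer hasn't been touched.

```bash
python3 -c "
from bench import r
print(r.hand_in())"
```

```text
the job is handed in; nothing more can be done
None
```

The green-handled strainer is off its hook, the keeper sprang shut behind it, and it stands upright on the floor of the fixture housing; the red one was left alone, and the job was handed in at about 12 s of the 45 s allowed.

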